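Close the sample pots, cleanest first

TASK

Close three of the sample pots by pressing their raised caps fully home with the fingertips, one after the other and gently, cleanest sample first: the white cap, then the blue, then the red; the green pot stays open with its cap raised. Only press: do not pick up, push aside or tip any pot, and leave the weighing bottle, the stopper and the small beaker where they stand.

Things in the scene. Friction and masses are not known exactly. Their poses are not given: they have to be found in the camera images.
- pot_white: loose squat sample pot of brown glass, 60 mm across and 46 mm high to its shoulder, with a white stripe on its paper band, a white neck 37 mm across and a white push-on cap; 0.16 kg nominal; origin at the centre of its underside, z up
- cap_white (a joint): slide of the white cap straight down on its pot's neck, in m: 0 = fully raised (10 mm of white neck shows below the cap), 0.010 = fully home on the shoulder; it slides against a friction of about 4 N up to a stop, and stays where it is left
- cap_white_top (a point): centre of the flat top of the white cap, a ribbed disc 44 mm across and 16 mm high; it lies 72 mm above the worktop with the cap fully raised and 62 mm when it is home, and moves with the cap; neck and cap together stand in a soft rubber collar that sinks about 1 mm for every 2.5 N of push and springs back
- pot_blue: loose squat sample pot of brown glass, 60 mm across and 46 mm high to its shoulder, with a blue stripe on its paper band, a white neck 37 mm across and a blue push-on cap; 0.16 kg nominal; origin at the centre of its underside, z up
- cap_blue (a joint): slide of the blue cap straight down on its pot's neck, in m: 0 = fully raised (10 mm of white neck shows below the cap), 0.010 = fully home on the shoulder; it slides against a friction of about 4 N up to a stop, and stays where it is left
- cap_blue_top (a point): centre of the flat top of the blue cap, a ribbed disc 44 mm across and 16 mm high; it lies 72 mm above the worktop with the cap fully raised and 62 mm when it is home, and moves with the cap; neck and cap together stand in a soft rubber collar that sinks about 1 mm for every 2.5 N of push and springs back
- pot_red: loose squat sample pot of brown glass, 60 mm across and 46 mm high to its shoulder, with a red stripe on its paper band, a white neck 37 mm across and a red push-on cap; 0.16 kg nominal; origin at the centre of its underside, z up
- cap_red (a joint): slide of the red cap straight down on its pot's neck, in m: 0 = fully raised (10 mm of white neck shows below the cap), 0.010 = fully home on the shoulder; it slides against a friction of about 4 N up to a stop, and stays where it is left
- cap_red_top (a point): centre of the flat top of the red cap, a ribbed disc 44 mm across and 16 mm high; it lies 72 mm above the worktop with the cap fully raised and 62 mm when it is home, and moves with the cap; neck and cap together stand in a soft rubber collar that sinks about 1 mm for every 2.5 N of push and springs back
- pot_green: loose squat sample pot of brown glass, 60 mm across and 46 mm high to its shoulder, with a green stripe on its paper band, a white neck 37 mm across and a green push-on cap; 0.16 kg nominal; origin at the centre of its underside, z up
- cap_green (a joint): slide of the green cap straight down on its pot's neck, in m: 0 = fully raised (10 mm of white neck shows below the cap), 0.010 = fully home on the shoulder; it slides against a friction of about 4 N up to a stop, and stays where it is left
- cap_green_top (a point): centre of the flat top of the green cap, a ribbed disc 44 mm across and 16 mm high; it lies 72 mm above the worktop with the cap fully raised and 62 mm when it is home, and moves with the cap; neck and cap together stand in a soft rubber collar that sinks about 1 mm for every 2.5 N of push and springs back
- weigh_bottle: bystander: loose small clear glass weighing bottle with knobbed lid, 39 mm across, 65 mm high; origin at the centre of its underside
- grey_stopper: bystander: loose grey tapered rubber stopper, 28 mm across, 30 mm high; origin at the centre of its underside
- small_beaker: bystander: loose small clear glass beaker, 48 x 54 mm across, 56 mm high; origin at the centre of its underside
Mind the look-alikes: they are no part of the job. What is shaped like the pot_white but turquoise is not meant.

How it is judged:
On the way, in this order (a step that is already met when the one before it is completed fails the run):
1. the white cap is home (value of joint cap_white above 0.008 m and value of joint each of cap_blue, cap_red, cap_green below 0.005 m), for 0.1 s.
2. the blue cap is home (value of joint cap_blue above 0.008 m and value of joint each of cap_red, cap_green below 0.005 m), for 0.1 s.
3. the red cap is home (value of joint cap_red above 0.008 m and value of joint cap_green below 0.005 m), for 0.1 s.
At the end, for the whole second after the job is handed in: White, blue and red caps down at least 8 of 10 mm, green cap down less than 5 mm; all pots upright on the worktop within 25 mm of their starts, weighing bottle, stopper and small beaker upright within 15 mm of theirs, all at rest (all of step 3 and value of joint each of cap_white, cap_blue above 0.008 m and height (world z) of each of pot_white, pot_blue, pot_red, pot_green, weigh_bottle, grey_stopper, small_beaker below 0.006 m and angle between each of pot_white, pot_blue, pot_red, pot_green, weigh_bottle, grey_stopper, small_beaker's own z axis and vertical below 0.1 rad and linear speed of each of pot_white, pot_blue, pot_red, pot_green, weigh_bottle, grey_stopper, small_beaker below 0.02 m/s and distance of each of pot_white, pot_blue, pot_red, pot_green from where it was at the start of the episode below 0.025 m and distance of each of weigh_bottle, grey_stopper, small_beaker from where it was at the start of the episode below 0.015 m); the robot touches nothing.
It fails at once if a cap is pressed out of order: blue before white is home, or red before blue is home ((value of joint cap_blue above 0.005 m and value of joint cap_white below 0.008 m) or (value of joint cap_red above 0.005 m and value of joint cap_blue below 0.008 m)).
It fails at once if the green cap is pressed down (more than 5 mm below fully raised) (value of joint cap_green above 0.005 m).
It fails at once if a pot or a bystander is lifted more than 12 mm or tipped by more than 0.3 rad (height (world z) of any of pot_white, pot_blue, pot_red, pot_green, weigh_bottle, grey_stopper, small_beaker above 0.012 m or angle between any of pot_white, pot_blue, pot_red, pot_green, weigh_bottle, grey_stopper, small_beaker's own z axis and vertical above 0.3 rad).
It fails at once if a pot is shifted more than 25 mm, or a bystander more than 15 mm (distance of any of pot_white, pot_blue, pot_red, pot_green from where it was at the start of the episode above 0.025 m or distance of any of weigh_bottle, grey_stopper, small_beaker from where it was at the start of the episode above 0.015 m).
It fails at once if a pot or its cap is pushed with more than 30 N (contact force between any of the fingers, the arm and pot_white above 30 N or contact force between any of the fingers, the arm and pot_blue above 30 N or contact force between any of the fingers, the arm and pot_red above 30 N or contact force between any of the fingers, the arm and pot_green above 30 N).
It also fails if it takes over 42 s, if anything falls off the work surface, if the arm or the gripper's body presses on something with over 40 N, if the wrist force passes 120 N, or if a joint passes its speed limit or range.

ROBOT

A 6-joint arm with a two-finger parallel gripper is mounted at the origin on a cart in front of the work surface, level with it; the furniture and walls round the work are solid. World frame = base frame: x ahead of the robot, y to its left, z up, the work surface at z = 0. Lengths are in m, angles in rad, forces in N, time in s.
With the tool pointing down it reaches from about 0.35 to 0.975 m from the base axis. Payload 4.9 kg.
Tool frame: the origin (TCP) lies between the finger pads; the fingertips stand 25 mm ahead of it and the grasp point (between the pads) lies 6 mm ahead of it (ctrl.tip_reach is the distance from the TCP to the fingertips, in m); z points along the fingers, y is the direction in which the jaws open and shut (so a half turn about z gives the same grasp; the last joint's range is limited). The gripper opens to 85 mm and grips with 20 to 120 N. Pads are 22 mm wide; open, the fingers measure 114 mm over their backs; the gripper's body (76 mm by 85 mm) begins 54 mm behind the grasp point. The pads swing forward as they close: fully open they stand 13 mm farther back than shut.
Start: joints at [-1.459, 0.053, 1.613, -0, 1.476, -0.119], TCP at [0.143, -0.608, 0.227] pointing down, gripper open.
Joint ranges: [-3.01, 3.01], [-1.01, 2.22], [0.06, 2.58], [-1.02, 4.17], [0.09, 2.62], [-3.14, 3.14]. Speed limits (rad/s): [2.57, 2.57, 3.14, 3.14, 3.14, 3.14].

INTERFACE

Orientations are given as a rotation vector (axis times angle).
In Python, from station import get_obs, get_image, camera_params, order, ctrl gives the robot as it stands.
- The arm moves only by the tool move_arm, never from a script. Its argument "deltas" is one flat list of numbers, 5 for each row, row after row: the opening, from -1 (shut) to 1 (fully open), so that 0 is half open, then the shift along the tool's x, y, z in m, then the turn about the tool's z in degrees. In form: [fingers, tx, ty, tz, turn, fingers, tx, ty, tz, turn, ...]. A call has 1 to 10 rows; each row is the pose to reach, as a shift and turn from the pose measured when the call began, along the tool's axes at that moment; what a row does not reach only later rows make up. A row lasts 1/10 s, in which the tool goes at most 50 mm and 8.59 degrees, less where a joint would pass 70% of its speed; a pose out of reach is approached as far as the arm can. A call with a gripper value outside its range is refused whole. The fingers move at their own pace and stop on an object; "force" is the grip in N (left out, the last holds). Time passes only in rows, so rows that repeat a pose let the fingers close. It gives the time, the measured TCP pose, the force and the opening at its end, in the units of the state.
- get_obs(): the state, without advancing time (a new reading comes with each control period).
- get_image(name): name is "scene" or "top" or "wrist"; returns the picture (400x640x3 uint8, red, green, blue); there is no depth.
- camera_params(name): a dict with "camera_matrix" (3x3 intrinsics, pixels), "extrinsics" (4x4, takes a point from camera to world coordinates); the wrist camera has in their place "tool_from_camera" (4x4, takes a point from camera to tool coordinates, whose origin is the TCP and whose axes are the flange's). Camera axes: x right, y up, looking along -z (the intrinsics and any distortion apply to the point x, -y, -z); pixel columns grow to the right and rows downward; lengths in m; the calibration is good to about 2 mm. A picture is of the moment at which its call begins: read the wrist's pose just before it. camera_params takes no time and is no camera call.
- order.finish_job(): hands the job in, once; it reports no verdict.
The state is a dict: "t": time; "q": joint angles; "dq": joint speeds; "effort": joint torques, N m; "tool_pos": TCP position; "tool_rot": TCP orientation; "contact_force": force on the tool from outside, world axes, zero at the start; "wrist_torque": the same for the moment, N m; "opening": finger opening in m.
Only numpy, scipy, OpenCV 4.12 (cv2) and the standard library are available. Lean on these libraries where they do the work, as an engineer would, in place of code of your own. Each camera call takes 0.05 s, during which the arm holds its last target. There are 200 camera calls.

## Working session

There is one attempt and no reset: what is moved stays moved. The work goes in short steps, Python scripts to look and compute and a tool call to move; the robot and the scene stay as the last step left them, time stands still between calls to the robot, and variables do not carry over. Pictures are saved under pics/ and viewed, about 8 in all and at most 12, crops included, and the job is handed in when it is done.

Besides the shell and the picture viewer there is one more tool, called as name(argument=value, ...) on one line, values as JSON. move_arm: Moves the arm, as the interface text tells. Its arguments: {"type":"object","properties":{"deltas":{"type":"array"},"force":{"type":"number"}},"required":["deltas"]}

```bash
mkdir -p pics
python3 - <<'E'
from station import *
import cv2
for n in("top","scene"):
    cv2.imwrite(f"pics/{n}0.png",get_image(n)[:,:,::-1])
    p=camera_params(n);print(n,p)
o=get_obs();print({k:o[k] for k in("t","tool_pos","tool_rot","contact_force","opening")},ctrl.tip_reach)
E
```

```text
top {'camera_matrix': array([[445.72567023,   0.        , 321.55998377],
       [  0.        , 445.72567023, 201.00897031],
       [  0.        ,   0.        ,   1.        ]]), 'extrinsics': array([[-0.02852937,  0.98880594, -0.14645441,  0.43702316],
       [-0.99933925, -0.03151512, -0.01810677, -0.32731347],
       [-0.02251961,  0.14584107,  0.98905169,  1.02745351],
       [ 0.        ,  0.        ,  0.        ,  1.        ]])}
scene {'camera_matrix': array([[462.88169763,   0.        , 321.83277293],
       [  0.        , 462.88169763, 196.92568986],
       [  0.        ,   0.        ,   1.        ]]), 'extrinsics': array([[ 0.8650356 ,  0.33216859, -0.3760019 ,  0.24280474],
       [-0.50142444,  0.5470866 , -0.6702759 , -0.88259769],
       [-0.016939  ,  0.76834906,  0.63980684,  0.64070368],
       [ 0.        ,  0.        ,  0.        ,  1.        ]])}
{'t': 0.1, 'tool_pos': array([ 0.14290226, -0.60785333,  0.22586406]), 'tool_rot': array([-3.11882472e+00, -3.61539819e-01,  1.88783088e-05]), 'contact_force': array([-0.15793587,  0.21746297, -0.4913674 ]), 'opening': 0.0850696502181572} 0.025
```

View pics/top0.png

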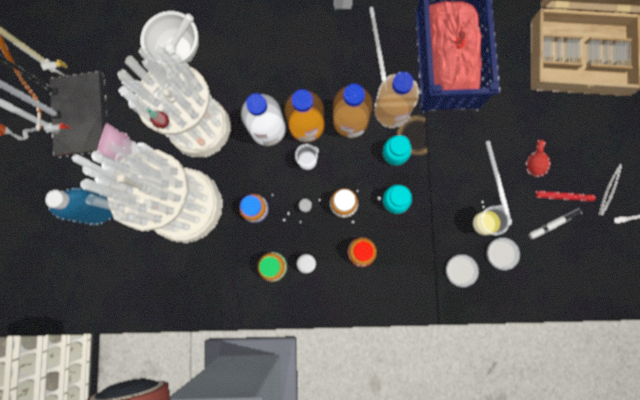

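View pics/scene0.png

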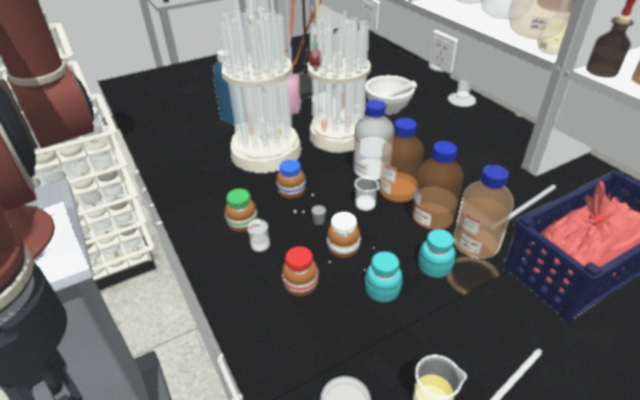

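```bash
cat > h.py <<'E'
import numpy as np, cv2
from station import *
from scipy.spatial.transform import Rotation as R
def ray(n,u,v):
    p=camera_params(n);K=p["camera_matrix"];E=p["extrinsics"]
    x,y,_=np.linalg.inv(K)@[u,v,1]
    return E[:3,3],E[:3,:3]@np.array([x,-y,-1])
def plane(n,uv,z):
    c,d=ray(n,*uv);return c+d*(z-c[2])/d[2]
def tri(a,b):
    (c1,d1),(c2,d2)=ray("top",*a),ray("scene",*b)
    s=np.linalg.lstsq(np.c_[d1,-d2],c2-c1,rcond=None)[0]
    p,q=c1+s[0]*d1,c2+s[1]*d2
    return (p+q)/2,np.linalg.norm(p-q)
def mask(im,c):
    h,s,v=cv2.split(cv2.cvtColor(im,cv2.COLOR_RGB2HSV))
    return {"white":(s<50)&(v>170),"blue":(h>100)&(h<125)&(s>140)&(v>120),
     "red":((h<5)|(h>174))&(s>200)&(v>150),"green":(h>50)&(h<80)&(s>120)&(v>100)}[c].astype(np.uint8)
def blob(im,c,near,r=14):
    m=mask(im,c);w=np.zeros_like(m);cv2.circle(w,near,r,1,-1)
    n,l,st,ce=cv2.connectedComponentsWithStats(m*w)
    i=1+np.argmax(st[1:,4]);return ce[i],st[i]
def to_tool(p):
    o=get_obs();return R.from_rotvec(o["tool_rot"]).inv().apply(np.array(p)-o["tool_pos"])
E
python3 - <<'E'
from h import *
t,s=get_image("top"),get_image("scene")
A=dict(white=((344,200),(343,220)),blue=((252,206),(290,167)),red=((362,251),(299,259)),green=((270,266),(238,198)))
np.set_printoptions(precision=4,suppress=True)
for c,(a,b) in A.items():
    pa,sa=blob(t,c,a,16);pb,sb=blob(s,c,b,16)
    P=plane("top",pa,.072)
    print(c,pa,sa[2:],pb,sb[2:],"plane",P,"scene z.066",plane("scene",pb,.066),"tri",*tri(pa,pb),"tool",to_tool(P))
E
```

```text
white [344.0546 199.5574] [ 21  22 366] [343.5041 223.0413] [ 26  24 484] plane [ 0.5801 -0.3586  0.072 ] scene z.066 [ 0.577 -0.365  0.066] tri [ 0.5816 -0.3588  0.059 ] 0.0009981843179137603 tool [ 0.4826 -0.1426  0.1545]
blue [249.75   204.9903] [ 20  20 308] [290.1868 167.4008] [ 20  16 257] plane [ 0.5747 -0.1536  0.072 ] scene z.066 [ 0.5723 -0.1619  0.066 ] tri [ 0.577  -0.151   0.0574] 0.0004048460891065852 tool [ 0.5243 -0.3434  0.1548]Traceback (most recent call last):
  File "<stdin>", line 6, in <module>
  File "h.py", line 22, in blob
    i=1+np.argmax(st[1:,4]);return ce[i],st[i]
        ~~~~~~~~~^^^^^^^^^^
    return _wrapfunc(a, 'argmax', axis=axis, out=out, **kwds)
    return bound(*args, **kwds)
ValueError: attempt to get argmax of an empty sequence
```

```bash
sed -i 's/(s>200)&(v>150)/(s>170)\&(v>130)/' h.py
python3 - <<'E'
from h import *
t,s=get_image("top"),get_image("scene")
np.set_printoptions(precision=4,suppress=True)
print(t[251,362],s[255,299],t[266,270])
A=dict(red=((362,251),(299,259)),green=((270,266),(238,198)))
for c,(a,b) in A.items():
  try:
    pa,sa=blob(t,c,a,16);pb,sb=blob(s,c,b,16)
    print(c,pa,sa[2:],sb[2:],"plane",plane("top",pa,.072),"tri",*tri(pa,pb))
  except Exception as e: print(c,e)
for n,uv in dict(stop=(305,205),bottle=(306,263),beaker=(307,157)).items(): print(n,plane("top",uv,.04))
for uv in((255,100),(302,98),(350,95)): print(plane("top",uv,.15))
print(get_obs()["t"])
E
```

```text
[251  39  16] [240  81  77] [ 47 213 114]
red [362.8199 250.8429] [ 19  18 261] [ 28  23 496] plane [ 0.4686 -0.3945  0.072 ] tri [ 0.4687 -0.3952  0.062 ] 0.00034533116839152977
green [269.0637 266.3567] [ 21  20 314] [ 25  19 354] plane [ 0.4416 -0.1942  0.072 ] tri [ 0.4414 -0.1929  0.0635] 0.0005082062625386771
stop [ 0.5754 -0.2719  0.04  ]
bottle [ 0.4467 -0.2711  0.04  ]
beaker [ 0.6854 -0.279   0.04  ]
[ 0.7822 -0.1798  0.15  ]
[ 0.7829 -0.277   0.15  ]
[ 0.7857 -0.3761  0.15  ]
0.3
```

move_arm(deltas=[-1,0.05,-0.015,0,0,-1,0.1,-0.03,0,0,-1,0.15,-0.044,0,0,-1,0.2,-0.059,0,0,-1,0.25,-0.074,0,0,-1,0.3,-0.089,0,0,-1,0.35,-0.103,0,0,-1,0.4,-0.118,0,0,-1,0.45,-0.133,0,0,-1,0.482,-0.143,0,0])

```text
t: 1.3
tool_pos: [0.5786, -0.3589, 0.2268]
tool_rot: [-3.12, -0.362, -0.0]
contact_force: [-0.0, -0.1, -0.1]
opening: 0.0001
```

move_arm(deltas=[-1,0,0,0,0,-1,0,0,0,0])

```text
t: 1.5
tool_pos: [0.5794, -0.3579, 0.2263]
tool_rot: [-3.12, -0.365, 0.001]
contact_force: [-0.1, 0.5, -0.2]
opening: -0.0003
```

Run:
```python
from h import *
o=get_obs();cv2.imwrite("pics/w1.png",get_image("wrist")[:,:,::-1])
print(o["t"],o["tool_pos"],o["tool_rot"],o["opening"],o["contact_force"],to_tool([.580,-.3586,.072]))
print(camera_params("wrist"))
```

```text
1.5 [ 0.57941696 -0.35789026  0.22628873] [-3.11965370e+00 -3.65496250e-01  1.14863098e-03] -0.00029238037977356916 [-0.12629054  0.52775585 -0.2343313 ] [0.00163837 0.00028337 0.15436673]
{'camera_matrix': array([[302.06948962,   0.        , 320.05145715],
       [  0.        , 302.06948962, 199.25522324],
       [  0.        ,   0.        ,   1.        ]]), 'tool_from_camera': array([[ 3.20229173e-04,  9.47665412e-01,  3.19265037e-01,
         8.16490869e-02],
       [ 9.99999948e-01, -3.14699341e-04, -6.89066242e-05,
        -2.86980649e-04],
       [ 3.51720721e-05,  3.19265042e-01, -9.47665464e-01,
        -1.47563917e-01],
       [ 0.00000000e+00,  0.00000000e+00,  0.00000000e+00,
         1.00000000e+00]])}
```

View pics/w1.png

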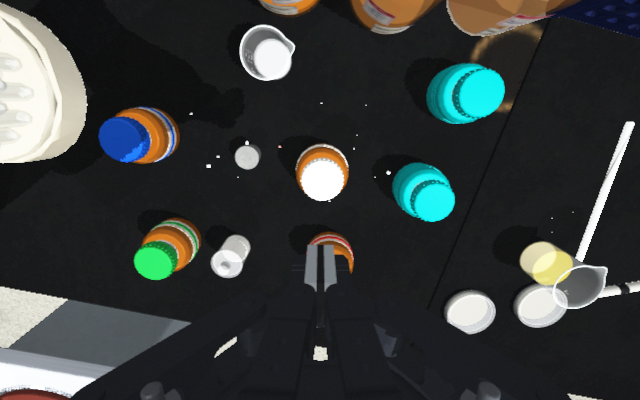

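move_arm(deltas=[-1,0.001,0.001,0.04,0,-1,0.001,0.001,0.08,0,-1,0.001,0.001,0.105,0,-1,0.001,0.001,0.118,0,-1,0.001,0.001,0.122,0,-1,0.001,0.001,0.126,0,-1,0.001,0.001,0.129,0,-1,0.001,0.001,0.132,0,-1,0.001,0.001,0.135,0])

```text
t: 2.45
tool_pos: [0.5802, -0.3599, 0.0925]
tool_rot: [3.12, 0.363, 0.001]
contact_force: [0.5, -0.8, 0.1]
opening: 0.0001
```

move_arm(deltas=[-1,0,0,0.002,0,-1,0,0,0.003,0,-1,0,0,0.003,0])

```text
t: 2.75
tool_pos: [0.5802, -0.3598, 0.0894]
tool_rot: [3.12, 0.363, 0.001]
contact_force: [0.0, 1.1, -0.6]
opening: -0.0
```

Run:
```python
from h import *
o=get_obs();w=get_image("wrist");s=get_image("scene")
print(o["tool_pos"],o["contact_force"])
a=cv2.resize(w[80:280,220:420],(400,400),interpolation=2);b=cv2.resize(s[150:310,260:420],(400,400),interpolation=2)
cv2.imwrite("pics/w2.png",np.hstack([a,b])[:,:,::-1])
```

```text
[ 0.58021828 -0.35978128  0.08939874] [ 0.01043856  1.11800875 -0.55860611]
```

View pics/w2.png

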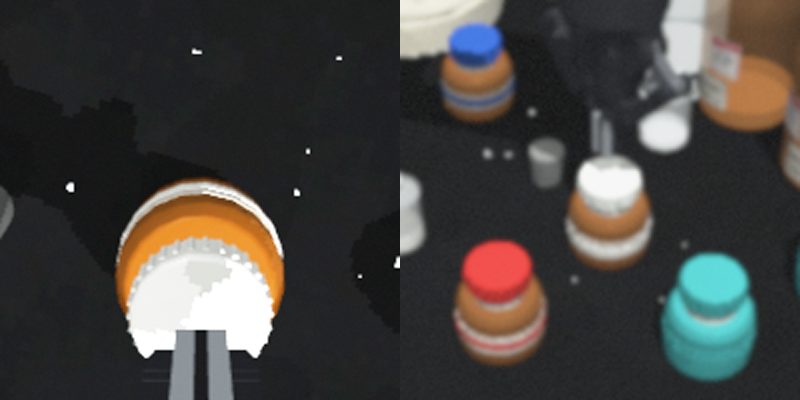

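move_arm(deltas=[-1,0,0,0.002,0,-1,0,0,0.004,0,-1,0,0,0.005,0,-1,0,0,0.005,0])

```text
t: 3.25
tool_pos: [0.5801, -0.3597, 0.0841]
tool_rot: [3.12, 0.363, 0.0]
contact_force: [0.3, 0.4, 0.1]
opening: 0.0
```

move_arm(deltas=[-1,0,0,0.002,0,-1,0,0,0.003,0,-1,0,0,0.003,0])

```text
t: 3.55
tool_pos: [0.5799, -0.3596, 0.0808]
tool_rot: [3.12, 0.363, -0.0]
contact_force: [-0.5, -0.0, -0.5]
opening: 0.0
```

move_arm(deltas=[-1,0,0,0.002,0,-1,0,0,0.003,0,-1,0,0,0.003,0])

```text
t: 3.85
tool_pos: [0.5797, -0.3595, 0.0774]
tool_rot: [-3.12, -0.363, 0.001]
contact_force: [0.6, -0.1, -0.6]
opening: -0.0003
```

Run:
```python
from h import *
o=get_obs();w=get_image("wrist");s=get_image("scene")
print(o["tool_pos"],o["contact_force"])
a=cv2.resize(w[150:310,240:400],(400,400),interpolation=2);b=cv2.resize(s[180:260,300:380],(400,400),interpolation=2)
cv2.imwrite("pics/w3.png",np.hstack([a,b])[:,:,::-1])
```

```text
[ 0.5797209  -0.35947938  0.07741487] [ 0.64153945 -0.07278084 -0.63671834]
```

View pics/w3.png

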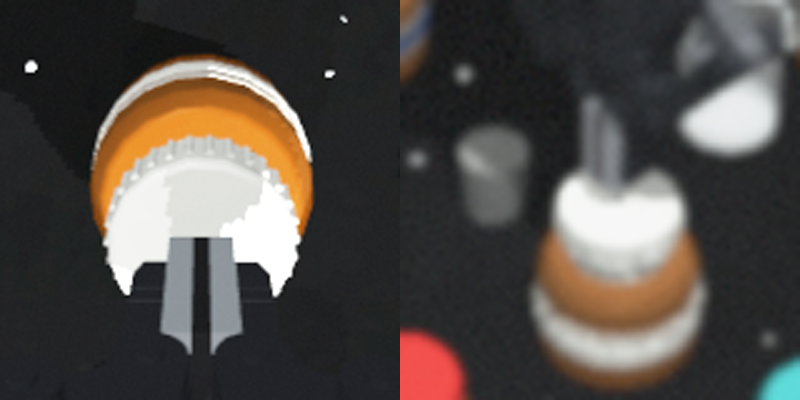

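move_arm(deltas=[-1,0,0,0.002,0,-1,0,0,0.003,0,-1,0,0,0.003,0])

```text
t: 4.25
tool_pos: [0.5797, -0.3595, 0.0744]
tool_rot: [-3.12, -0.363, 0.001]
contact_force: [-0.0, 0.4, -0.6]
opening: 0.0001
```

move_arm(deltas=[-1,0,0,0.002,0,-1,0,0,0.003,0,-1,0,0,0.003,0])

```text
t: 4.55
tool_pos: [0.5796, -0.3594, 0.071]
tool_rot: [-3.12, -0.363, 0.002]
contact_force: [-0.1, 0.0, 0.6]
opening: -0.0004
```

Run:
```python
from h import *
o=get_obs();w=get_image("wrist");s=get_image("scene")
print(o["tool_pos"],o["contact_force"],o["effort"])
a=cv2.resize(w[150:310,240:400],(400,400),interpolation=2);b=cv2.resize(s[180:260,300:380],(400,400),interpolation=2)
cv2.imwrite("pics/w4.png",np.hstack([a,b])[:,:,::-1])
```

```text
[ 0.57956069 -0.35935303  0.0710452 ] [-0.12399389  0.01713016  0.60593661] [-7.22683850e-03 -4.75510883e+01 -3.38976359e+01 -7.99364043e-04
 -9.70304915e-03  1.30930147e-07]
```

View pics/w4.png

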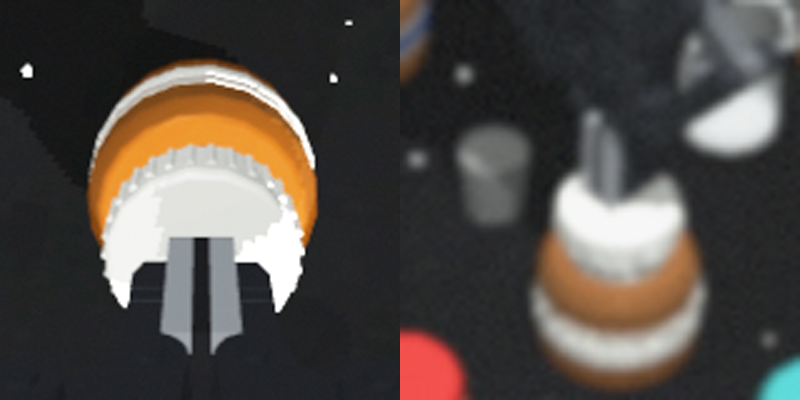

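move_arm(deltas=[-1,0,0,0.002,0,-1,0,0,0.003,0,-1,0,0,0.003,0])

```text
t: 4.95
tool_pos: [0.5795, -0.3593, 0.068]
tool_rot: [-3.12, -0.363, 0.002]
contact_force: [-0.2, 0.7, -0.2]
opening: -0.0
```

move_arm(deltas=[-1,0,0,0.002,0,-1,0,0,0.003,0,-1,0,0,0.003,0])

```text
t: 5.25
tool_pos: [0.5797, -0.3595, 0.0653]
tool_rot: [-3.12, -0.363, 0.001]
contact_force: [-0.0, -0.3, 2.3]
opening: 0.0
```

move_arm(deltas=[-1,0,0,0.002,0,-1,0,0,0.003,0,-1,0,0,0.003,0])

```text
t: 5.55
tool_pos: [0.5798, -0.3595, 0.0625]
tool_rot: [-3.12, -0.363, 0.001]
contact_force: [-0.9, 1.7, 4.4]
opening: -0.0002
```

move_arm(deltas=[-1,0,0,0.002,0,-1,0,0,0.004,0,-1,0,0,0.005,0,-1,0,0,0.005,0])

```text
t: 5.95
tool_pos: [0.5797, -0.3595, 0.0573]
tool_rot: [-3.12, -0.363, 0.001]
contact_force: [-0.3, 0.5, 3.5]
opening: -0.0004
```

move_arm(deltas=[-1,0,0,0.002,0,-1,0,0,0.003,0,-1,0,0,0.003,0])

```text
t: 6.25
tool_pos: [0.5798, -0.3596, 0.0548]
tool_rot: [-3.12, -0.363, 0.001]
contact_force: [-1.7, 0.9, 6.5]
opening: 0.0003
```

move_arm(deltas=[-1,0,0,0.002,0,-1,0,0,0.003,0,-1,0,0,0.003,0])

```text
t: 6.55
tool_pos: [0.58, -0.3597, 0.0532]
tool_rot: [-3.12, -0.363, 0.001]
contact_force: [-4.4, 3.5, 11.2]
opening: -0.0001
```

move_arm(deltas=[-1,0,0,-0.02,0,-1,0,0,-0.06,0,-1,0.01,-0.045,-0.06,0,-1,0.02,-0.09,-0.06,0,-1,0.03,-0.135,-0.06,0,-1,0.039,-0.18,-0.06,0,-1,0.042,-0.2,-0.06,0,-1,0.042,-0.2,-0.06,0,-1,0.042,-0.2,-0.06,0])

```text
t: 7.45
tool_pos: [0.5748, -0.1554, 0.1126]
tool_rot: [3.12, 0.364, -0.002]
contact_force: [-0.3, -0.0, -0.2]
opening: -0.0002
```

Run:
```python
from h import *
o=get_obs();w=get_image("wrist");s=get_image("scene")
print(o["t"],o["tool_pos"],o["contact_force"],to_tool([.5747,-.1536,.072]))
pa,_=blob(s,"white",(343,224),18);print("white scene",pa)
b=cv2.resize(s[130:300,220:390],(400,400),interpolation=2)
cv2.imwrite("pics/w5.png",np.hstack([cv2.resize(w[100:300,220:420],(400,400)),b])[:,:,::-1])
```

```text
7.45 [ 0.57484611 -0.15543014  0.11261675] [-0.2523194  -0.00702199 -0.20411672] [ 0.00039465 -0.00290036  0.0409709 ]
white scene [343.3310962  226.11185682]
```

View pics/w5.png

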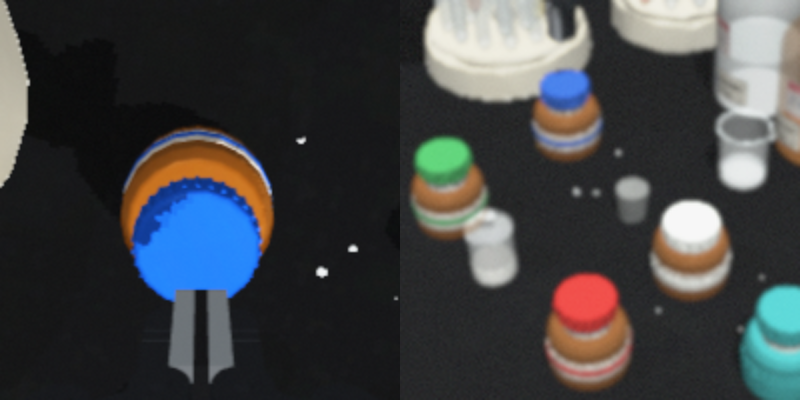

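White's cap has clearly dropped, with no neck gap left. The fingers are centred over blue (wrist crop, fingers at column 201 and cap at 197).

move_arm(deltas=[-1,0,-0.001,0.025,0,-1,0,-0.001,0.04,0,-1,0,-0.001,0.043,0,-1,0,-0.001,0.046,0,-1,0,-0.001,0.048,0,-1,0,-0.001,0.05,0,-1,0,-0.001,0.052,0,-1,0,-0.001,0.054,0,-1,0,-0.001,0.056,0,-1,0,-0.001,0.056,0])

```text
t: 8.55
tool_pos: [0.5751, -0.1559, 0.0572]
tool_rot: [3.12, 0.362, 0.0]
contact_force: [-1.2, -1.4, 3.9]
opening: -0.0001
```

move_arm(deltas=[-1,0,0,0.002,0,-1,0,0,0.003,0,-1,0,0,0.003,0])

```text
t: 8.85
tool_pos: [0.5753, -0.156, 0.0547]
tool_rot: [3.119, 0.362, 0.0]
contact_force: [-3.0, -0.1, 7.5]
opening: -0.0001
```

move_arm(deltas=[-1,0,0,0.002,0,-1,0,0,0.003,0,-1,0,0,0.003,0])

```text
t: 9.15
tool_pos: [0.5755, -0.1561, 0.053]
tool_rot: [3.119, 0.362, -0.0]
contact_force: [-5.5, -0.2, 11.9]
opening: -0.0001
```

move_arm(deltas=[-1,0,0,-0.02,0,-1,0,0,-0.065,0,-1,-0.026,0.035,-0.065,0,-1,-0.053,0.07,-0.065,0,-1,-0.08,0.104,-0.065,0,-1,-0.106,0.138,-0.065,0,-1,-0.133,0.173,-0.065,0,-1,-0.159,0.207,-0.065,0,-1,-0.159,0.207,-0.065,0,-1,-0.159,0.207,-0.065,0])

```text
t: 10.15
tool_pos: [0.4675, -0.394, 0.1172]
tool_rot: [-3.121, -0.359, 0.0]
contact_force: [0.9, 0.9, 0.6]
opening: 0.0001
```

Run:
```python
from h import *
o=get_obs();w=get_image("wrist");s=get_image("scene")
print(o["t"],o["tool_pos"],o["contact_force"],to_tool([.4686,-.3945,.072]))
b=cv2.resize(s[130:300,220:390],(400,400),interpolation=2)
cv2.imwrite("pics/w6.png",np.hstack([cv2.resize(w[100:300,220:420],(400,400)),b])[:,:,::-1])
```

```text
10.15 [ 0.46752178 -0.39399953  0.11719733] [0.91770865 0.89045413 0.58132127] [-6.39454485e-05  1.80524083e-03  4.54312967e-02]
```

View pics/w6.png

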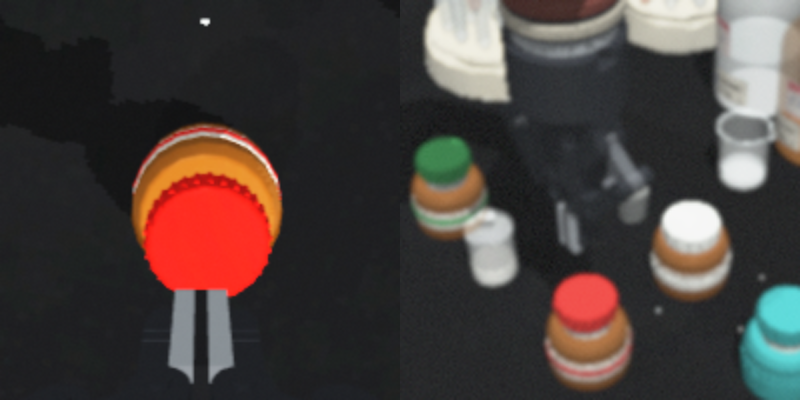

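The fingers sit over red, about 2 mm off in y, and the bystanders are unmoved.

move_arm(deltas=[-1,0,0.002,0.025,0,-1,0,0.002,0.044,0,-1,0,0.002,0.047,0,-1,0,0.002,0.05,0,-1,0,0.002,0.052,0,-1,0,0.002,0.054,0,-1,0,0.002,0.056,0,-1,0,0.002,0.058,0,-1,0,0.002,0.06,0,-1,0,0.002,0.06,0])

```text
t: 11.25
tool_pos: [0.4692, -0.3947, 0.0576]
tool_rot: [3.12, 0.363, 0.001]
contact_force: [1.9, 2.1, 3.0]
opening: 0.0003
```

move_arm(deltas=[-1,0,0,0.002,0,-1,0,0,0.003,0,-1,0,0,0.003,0])

```text
t: 11.55
tool_pos: [0.4695, -0.3947, 0.0549]
tool_rot: [3.12, 0.363, 0.002]
contact_force: [0.0, 3.0, 6.5]
opening: -0.0001
```

move_arm(deltas=[-1,0,0,0.001,0,-1,0,0,0.002,0,-1,0,0,0.002,0])

```text
t: 11.85
tool_pos: [0.4696, -0.3947, 0.0538]
tool_rot: [-3.12, -0.363, -0.002]
contact_force: [-1.8, 4.5, 9.7]
opening: -0.0001
```

move_arm(deltas=[-1,0,0,-0.02,0,-1,0,0,-0.06,0,-1,0,0,-0.11,0,-1,0,0,-0.16,0,-1,-0.04,0.02,-0.17,0,-1,-0.08,0.04,-0.17,0,-1,-0.12,0.06,-0.17,0,-1,-0.15,0.07,-0.17,0,-1,-0.15,0.07,-0.17,0,-1,-0.15,0.07,-0.17,0])

```text
t: 12.85
tool_pos: [0.3385, -0.4976, 0.2225]
tool_rot: [-3.12, -0.36, -0.001]
contact_force: [0.4, 0.5, -0.1]
opening: -0.0002
```

Run:
```python
from h import *
t,s=get_image("top"),get_image("scene");o=get_obs()
print(o["t"],o["tool_pos"],o["contact_force"],o["dq"].round(3) if hasattr(o["dq"],"round") else o["dq"])
a=cv2.resize(t[130:300,220:420],(400,340),interpolation=2);b=cv2.resize(s[130:300,200:400],(400,340),interpolation=2)
cv2.imwrite("pics/w7.png",np.hstack([a,b])[:,:,::-1])
for c,(p,z) in dict(white=((344,200),.062),blue=((252,206),.062),red=((362,251),.062),green=((270,266),.072)).items():
  try: print(c,plane("top",blob(t,c,p,16)[0],z))
  except ValueError: print(c,"hidden")
```

```text
12.95 [ 0.33978234 -0.4968397   0.22291087] [ 0.15103876 -0.26978959  0.27369605] [ 0.013 -0.002 -0.004  0.     0.001 -0.   ]
white [ 0.58013594 -0.35883182  0.062     ]
blue [ 0.57416759 -0.15442503  0.062     ]
red [ 0.46813622 -0.39479226  0.062     ]
green [ 0.44222458 -0.1936044   0.072     ]
```

View pics/w7.png

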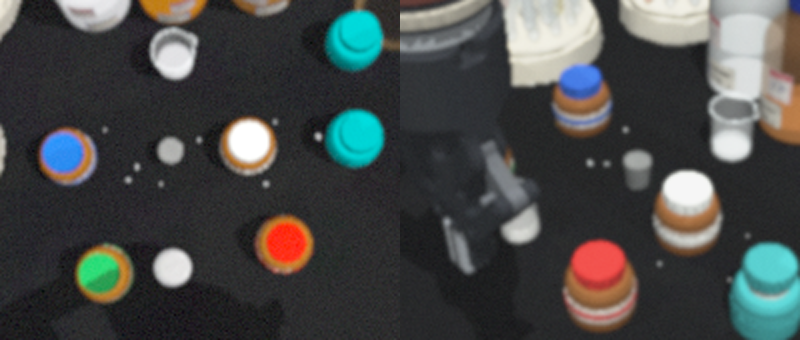

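All three caps sit down on their shoulders, the green one is still up, and everything is in place and upright. The robot is clear, so I'm handing in.

```bash
python3 -c "
from station import *
print(order.finish_job())"
```

```text
the job is handed in; nothing more can be done
None
```

I pressed the white, blue and red caps home in that order with the shut fingertips and left the green pot alone. The job was handed in at about 13 s; no verdict was reported.

- **Forces:** Each cap slid at about 4 N. The force then rose to 10–12 N vertical, which I took as the cap reaching its stop, well under the 30 N limit. Sideways force reached about 5.5 N.
- **Final pictures:** No neck shows under the white, blue and red caps. The pot positions are within about 1 mm of where they were first measured. I only judged the bystanders by eye: they look upright and unmoved, though the gripper partly hides the weighing bottle in the scene view. It is clear in the top view.
- **Green cap:** It was never approached. The arm hides it in the last scene view, but it was seen raised in the one before, and its top-view position was unchanged.
- **Disagreement:** First contact came with the TCP at about 66 mm, roughly 30 mm lower than the stated 25 mm tip reach and 72 mm cap height predict. I did not find out why, so I crept down on the force reading and checked with pictures instead.

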